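Reset the tripped plate cut-out of a fish-cake griddle

ROBOT

A 6-joint arm with a two-finger parallel gripper is mounted at the origin on the work surface. World frame = base frame: x ahead of the robot, y to its left, z up, the work surface at z = 0. Lengths are in mm, angles in rad, forces in N, time in s.
With the tool pointing down it reaches from about 350 to 875 mm from the base axis. Payload 4.2 kg.
Tool frame: the origin (TCP) lies at the very end of the fingers, on their centre line; the grasp point (between the pads) lies 19 mm behind it; z points along the fingers, y is the direction in which the jaws open and shut (so a half turn about z gives the same grasp; the last joint's range is limited). The gripper opens to 85 mm and grips with 20 to 120 N. Pads are 22 mm wide; open, the fingers measure 114 mm over their backs; the gripper's body (76 mm by 85 mm) begins 54 mm behind the grasp point. The pads swing forward as they close: fully open they stand 13 mm farther back than shut.
Start: joints at [-0.994, 0.385, 0.008, 0, -1.194, -0.259], TCP at [195.314, -593.676, 231.312] pointing down, gripper open.
Joint ranges: [-3.14, 3.14], [-1.21, 2.06], [-1.07, 1.41], [-3.16, 2.05], [-2.99, -0.16], [-3.1, 3.1]. Speed limits (rad/s): [2.79, 2.79, 3.14, 3.14, 3.14, 3.14].

INTERFACE

Orientations are given as a unit quaternion [x, y, z, w].
In Python, from bench import read_state, get_image, camera_params, job_done gives the robot as it stands.
- The arm moves only by the tool send_rows, never from a script. Its arguments are lists of equal length, an entry for each row: "translation": the shift along the tool's x, y, z in m, a list of three; "yaw": the turn about the tool's z in degrees; "fingers": the closure in counts, from 0 (fully open) to 255 (shut). A call has 1 to 12 rows; each row is the pose to reach, as a shift and turn from the pose measured when the call began, along the tool's axes at that moment; what a row does not reach only later rows make up. A row lasts 1/10 s, in which the tool goes at most 50 mm and 8.59 degrees, less where a joint would pass 70% of its speed; a pose out of reach is approached as far as the arm can. A call with a gripper value outside its range is refused whole. The fingers move at their own pace and stop on an object; the grip force is fixed at half the most. Time passes only in rows, so rows that repeat a pose let the fingers close. It gives the time, the measured TCP pose, the force and the opening at its end, in the units of the state.
- read_state(): the state, without advancing time (a new reading comes with each control period).
- get_image(name): name is "side" or "top" or "wrist"; returns the picture (420x560x3 uint8, blue, green, red); there is no depth.
- camera_params(name): a dict with "mtx" (3x3 intrinsics, pixels), "rvec" (rotation vector, rad) and "tvec" (3), from world to camera coordinates, as OpenCV has them; the wrist camera has in their place "tool_from_camera" (4x4, takes a point from camera to tool coordinates, whose origin is the TCP and whose axes are the flange's). Camera axes: x right, y down, z forward; pixel columns grow to the right and rows downward; lengths in mm; the calibration is good to about 2 mm. A picture is of the moment at which its call begins: read the wrist's pose just before it. camera_params takes no time and is no camera call.
- job_done(): hands the job in, once; it reports no verdict.
The state is a dict: "clock": time; "joints": joint angles; "joint_vel": joint speeds; "joint_efforts": joint torques, N m; "position": TCP position; "ee_rot": TCP orientation; "contact_force": force on the tool from outside, world axes, zero at the start; "wrist_torque": the same for the moment, N m; "gripper_width": finger opening in mm.
Only numpy, scipy, OpenCV 4.12 (cv2) and the standard library are available. Lean on these libraries where they do the work, as an engineer would, in place of code of your own. Each camera call takes 0.05 s, during which the arm holds its last target.

TASK

Along the front of the griddle stand three cut-out levers; one has tripped and stands about half-way, roughly upright, while the other two lean right over to one end. Reset the tripped one: push it fully off, towards the front of the griddle and away from the baking plates, and then throw it fully on, towards the plates. Leave the other two levers as they are.

Things in the scene. Friction and masses are not known exactly. Their poses are not given: they have to be found in the camera images.
- cutout (a joint): The tripped lever: steel stem 10 mm thick, then from 32 to 84 mm from its level hinge a round wooden grip 18 mm thick (13 at its end). Value in rad: 0 = fully off, leaning 40 degrees to the griddle's front; 0.7 = upright; 1.4 = fully on, leaning 40 degrees to the baking plates; stops at both ends. Starts at 0.55 to 0.85. Friction 0.15 N m (2 to 4 N at the grip); stays where it is left.
- cutout_pivot (a point): Fixed point on the tripped lever's hinge, 100 mm above the table. x is level, from off to on (front to plates), y along the hinge, z up. The 3 levers stand in a row along y, 110 mm apart, in any order, on a steel rail reaching 60 mm to each side of the hinges in x, top 15 mm below them. Dark plates with fish moulds begin 73 mm beyond the hinge, tops 9 mm above it. Free space in front of the rail.
- running (a joint): A neighbouring cut-out lever that is on (leans towards the plates), same size and look as the tripped one. Joint value in rad on the same scale: 0 fully off, 1.4 fully on. Starts between 1.3 and 1.4; leave it on.
- idle (a joint): The other neighbouring cut-out lever, which is off (leans to the front), same size and look as the tripped one. Joint value in rad on the same scale: 0 fully off, 1.4 fully on. Starts between 0 and 0.1; leave it off.

How it is judged:
By the outcome, as a careful person would: the job done as asked, in the order asked, and still so for the second after the job is handed in, with the robot touching nothing.
It also fails if it takes over 35 s, if anything falls off the work surface, if the arm or the gripper's body presses on something with over 40 N, if the wrist force passes 120 N, or if a joint passes its speed limit or range.

## Working session

There is one attempt and no reset: what is moved stays moved. The work goes in short steps, Python scripts to look and compute and a tool call to move; the robot and the scene stay as the last step left them, time stands still between calls to the robot, and variables do not carry over. Pictures are saved under pics/ and viewed, and the job is handed in when it is done.

Besides the shell and the picture viewer there is one more tool, called by a JSON object that holds its "fn" and its "kwargs", one argument or row to a line. send_rows: Moves the arm, as the interface text tells. Its arguments: {"type":"object","properties":{"translation":{"type":"array","items":{"type":"array","items":{"type":"number"}}},"yaw":{"type":"array","items":{"type":"number"}},"fingers":{"type":"array","items":{"type":"number"}}},"required":["translation","yaw","fingers"]}

```bash
mkdir -p pics; ls
python3 - <<'E'
from bench import *
import cv2
s=read_state();print(s)
for n in("side","top","wrist"):
    cv2.imwrite(f"pics/{n}0.png",get_image(n));print(n,camera_params(n))
E
```

```text
pics
{'clock': 0.0, 'joints': array([-9.94404787e-01,  3.85560698e-01,  6.65255005e-03, -5.24519470e-04,
       -1.19397742e+00, -2.58594234e-01]), 'joint_vel': array([ 1.16244454e-03,  5.51566539e-04, -7.15945584e-05, -9.13352370e-04,
        2.37557359e-04,  4.40036133e-04]), 'joint_efforts': array([ 1.52222980e-03, -3.92284584e+01,  1.88406909e+01,  4.18631002e+00,
       -4.56686728e-03, -2.11948816e-06]), 'position': array([ 195.14412618, -593.15447598,  230.22573991]), 'ee_rot': array([-1.58135201e-01,  9.87416886e-01,  1.05373113e-03, -2.00739548e-04]), 'contact_force': array([-0.14847712,  0.20930162,  0.46850245]), 'wrist_torque': array([ 0.02396992,  0.03916082, -0.009628  ]), 'gripper_width': 85.0960686358998}
side {'mtx': array([[501.14583018,   0.        , 269.81292224],
       [  0.        , 501.14583018, 204.78519121],
       [  0.        ,   0.        ,   1.        ]]), 'rvec': array([ 0.52692194, -2.76275036,  1.06186126]), 'tvec': array([568.61208668, 225.93558369, 749.05197248])}
top {'mtx': array([[415.37992233,   0.        , 282.98203552],
       [  0.        , 415.37992233, 209.73988544],
       [  0.        ,   0.        ,   1.        ]]), 'rvec': array([ 2.13517264, -2.13268679,  0.12001249]), 'tvec': array([ 39.12617709, 602.35444675, 713.39138341])}
wrist {'mtx': array([[302.35868088,   0.        , 270.49741167],
       [  0.        , 302.35868088, 212.87636758],
       [  0.        ,   0.        ,   1.        ]]), 'tool_from_camera': array([[-1.12831161e-03, -9.47185088e-01, -3.20685415e-01,
         8.22370823e+01],
       [ 9.99998125e-01, -1.57336567e-03,  1.12870430e-03,
         7.50803302e-01],
       [-1.57364730e-03, -3.20683540e-01,  9.47185088e-01,
        -1.42295366e+02],
       [ 0.00000000e+00,  0.00000000e+00,  0.00000000e+00,
         1.00000000e+00]])}
```

View pics/side0.png

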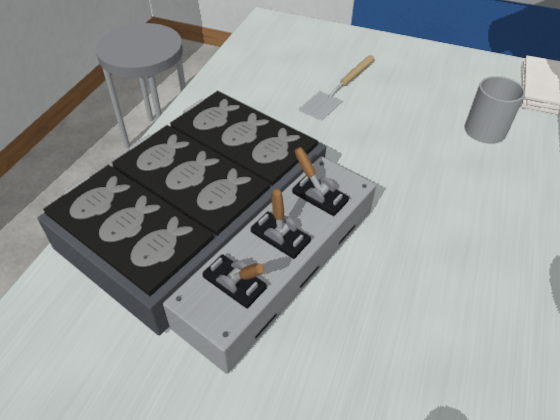

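View pics/top0.png

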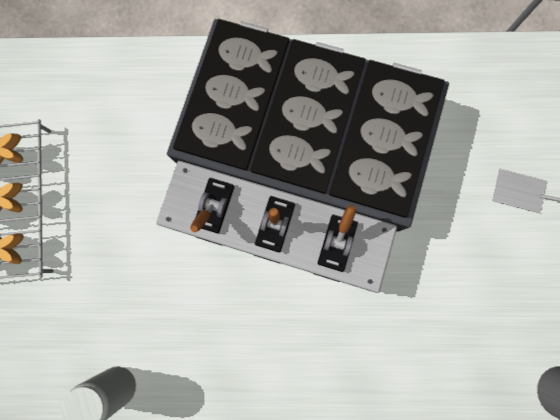

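View pics/wrist0.png

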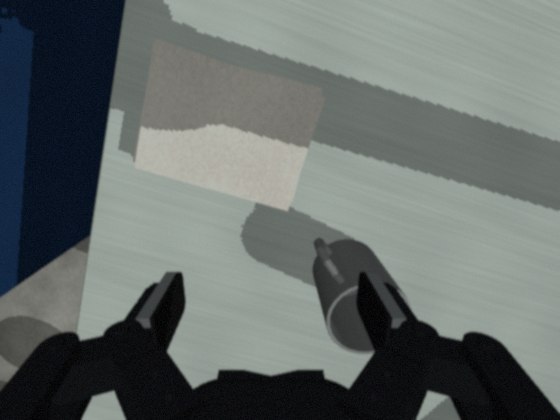

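```bash
cat > h.py <<'E'
import numpy as np,cv2
from bench import *
def ray(n,uv):
    p=camera_params(n);R,_=cv2.Rodrigues(p['rvec']);C=-R.T@p['tvec']
    d=R.T@np.linalg.inv(p['mtx'])@np.array([uv[0],uv[1],1.]);return C,d/np.linalg.norm(d)
def plane(n,uv,z):
    C,d=ray(n,uv);return C+d*(z-C[2])/d[2]
def tri(a,b):
    C,d=ray("top",a);E,e=ray("side",b)
    t=np.linalg.lstsq(np.c_[d,-e],E-C,rcond=None)[0]
    P,Q=C+d*t[0],E+e*t[1];return (P+Q)/2,np.linalg.norm(P-Q)
E
python3 - <<'E'
from h import *
for n,roi in(("top",(155,160,400,295)),("side",(170,140,380,350))):
    im=cv2.imread(f"pics/{n}0.png");hsv=cv2.cvtColor(im,cv2.COLOR_BGR2HSV)
    x0,y0,x1,y1=roi
    m=cv2.inRange(hsv,(5,120,50),(20,255,255));mm=np.zeros_like(m);mm[y0:y1,x0:x1]=m[y0:y1,x0:x1]
    for c in cv2.findContours(mm,0,1)[0]:
        if cv2.contourArea(c)>30:
            pts=c[:,0,:];r=cv2.minAreaRect(c);print(n,"grip",r,cv2.contourArea(c));print(cv2.boxPoints(r).round().tolist())
    k=cv2.inRange(im,(0,0,0),(45,45,45));kk=np.zeros_like(k);kk[y0:y1,x0:x1]=k[y0:y1,x0:x1]
    for c in cv2.findContours(kk,0,1)[0]:
        a=cv2.contourArea(c)
        if 300<a<3000:
            r=cv2.minAreaRect(c);print(n,"black",r,a,plane(n,r[0],86).round(1))
    x0,y0,x1,y1=roi
    big=cv2.resize(im[y0-20:y1+20,x0-20:x1+20],None,fx=2.6 if n=="top" else 2.2,fy=2.6 if n=="top" else 2.2,interpolation=2);cv2.imwrite(f"pics/{n}0z.png",big)
E
```

```text
top grip ((199.51220703125, 220.60975646972656), (10.932164192199707, 24.363107681274414), 38.65980529785156) 206.5
[[188.0, 227.0], [203.0, 208.0], [211.0, 215.0], [196.0, 234.0]]
top grip ((274.0, 215.0), (14.0, 10.0), 90.0) 119.5
[[269.0, 208.0], [279.0, 208.0], [279.0, 222.0], [269.0, 222.0]]
top grip ((346.8448181152344, 218.63795471191406), (11.327415466308594, 28.411386489868164), 21.801406860351562) 252.0
[[336.0, 230.0], [347.0, 203.0], [357.0, 208.0], [347.0, 234.0]]
top black ((333.0405578613281, 257.74322509765625), (26.982379913330078, 20.659534454345703), 17.10272979736328) 459.0 [514.5 -46.1  86. ]
top black ((274.50714111328125, 223.8772430419922), (26.42716407775879, 50.88571548461914), 17.35402488708496) 767.5 [571.8  53.   86. ]
top black ((213.60003662109375, 205.20001220703125), (25.930675506591797, 50.596439361572266), 18.434947967529297) 658.0 [604.3 158.6  86. ]
top black ((369.10089111328125, 185.65953063964844), (74.00502014160156, 40.624637603759766), 16.50436019897461) 1449.5 [ 638.  -109.7   86. ]
top black ((293.0, 176.5), (33.0, 86.0), 90.0) 1401.0 [654
[... 279 characters left out ...]
8129577637), 82.87498474121094) 236.0
[[271.0, 191.0], [281.0, 189.0], [284.0, 218.0], [274.0, 219.0]]
side grip ((304.1232604980469, 161.6712188720703), (30.95245933532715, 10.593354225158691), 65.55604553222656) 251.0
[[293.0, 150.0], [303.0, 145.0], [315.0, 174.0], [306.0, 178.0]]
side black ((234.09458923339844, 280.06756591796875), (59.51879119873047, 30.45688247680664), 35.53767776489258) 946.5 [606.1 156.4  86. ]
side black ((280.1629333496094, 234.03932189941406), (56.285888671875, 26.817949295043945), 32.00538635253906) 782.5 [573.9  50.4  86. ]
side black ((320.2898864746094, 194.48233032226562), (52.97856521606445, 23.801963806152344), 29.248823165893555) 534.5 [541.  -55.3  86. ]
```

View pics/top0z.png

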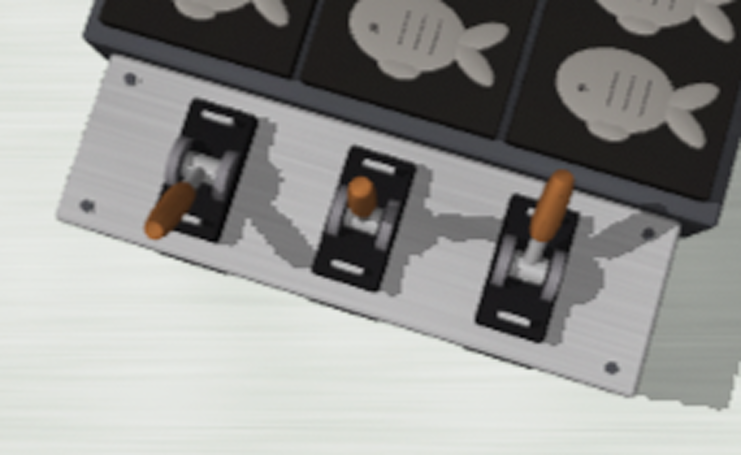

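View pics/side0z.png

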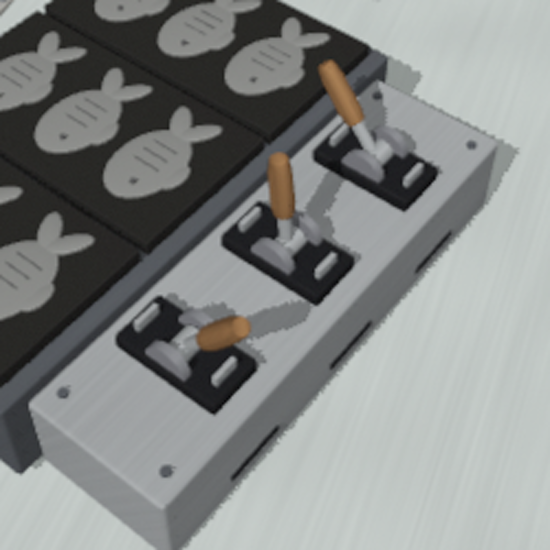

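```bash
cat >> h.py <<'E'
from scipy.spatial.transform import Rotation as Rn
P=np.array([572.8,52.0,100.]);X=np.array([.955,-.295,0]);Y=np.array([.295,.955,0]);Z=np.array([0,0,1.])
def rel(x,y,z):
    s=read_state();R=Rn.from_quat(s['ee_rot'])
    T=P+x*X+y*Y;T[2]=z
    print("clock",s['clock'],"shift tool mm",R.inv().apply(T-s['position']).round(1),"tooly",R.apply([0,1,0]).round(3),"yaw to X",np.degrees(np.arctan2(*(R.inv().apply(X)[[0]]*-1,R.inv().apply(X)[1]))).round(1))
E
python3 - <<'E'
from h import *
for a,b in(((273,213),(276.5,194)),((274,217),(279,212))):
    q,e=tri(a,b);v=q-P;print(q.round(1),e.round(1),[round(float(v@k),1) for k in(X,Y,Z)])
rel(0,0,265)
E
```

```text
[579.5  51.  176.7] 2.4 [6.7, 1.0, 76.7]
[576.7  51.1 138.8] 0.7 [4.0, 0.3, 38.8]
clock 0.15 shift tool mm [-560.3  495.1  -33.7] tooly [-0.312  0.95   0.002] yaw to X [125.4]
```

{"fn": "send_rows", "kwargs": {
  "translation": [
    [-0.03,0.026,-0.034],
    [-0.065,0.058,-0.034],
    [-0.1,0.09,-0.034],
    [-0.135,0.12,-0.034],
    [-0.17,0.15,-0.034],
    [-0.205,0.18,-0.034],
    [-0.24,0.21,-0.034],
    [-0.275,0.242,-0.034],
    [-0.31,0.274,-0.034],
    [-0.345,0.305,-0.034],
    [-0.38,0.336,-0.034],
    [-0.415,0.367,-0.034]
  ],
  "yaw": [-5,-10,-15,-20,-25,-30,-35,-40,-45,-50,-54.6,-54.6],
  "fingers": [0,0,0,0,0,0,0,0,0,0,0,0]
}}

```text
clock: 1.35
position: [475.2, -113.1, 265.1]
ee_rot: [-0.594, 0.804, 0.001, 0.0]
contact_force: [0.9, -0.6, 0.8]
gripper_width: 85.6
```

```bash
python3 -c "
from h import *
rel(0,0,260)"
```

```text
clock 1.35 shift tool mm [-186.5  -44.8    5.3] tooly [-0.956  0.294  0.001] yaw to X [-179.9]
```

{"fn": "send_rows", "kwargs": {
  "translation": [
    [-0.035,-0.008,0.0],
    [-0.07,-0.017,0.0],
    [-0.105,-0.025,0.0],
    [-0.14,-0.034,0.0],
    [-0.17,-0.041,0.0],
    [-0.1865,-0.0448,0.003],
    [-0.1865,-0.0448,0.005],
    [-0.1865,-0.0448,0.005]
  ],
  "yaw": [0,0,0,0,0,0,0,0],
  "fingers": [0,0,0,0,0,0,0,0]
}}

```text
clock: 2.15
position: [572.1, 51.6, 259.4]
ee_rot: [-0.594, 0.804, 0.001, -0.001]
contact_force: [-0.6, 0.3, 0.6]
gripper_width: 85.3
```

```bash
python3 -c "
from h import *
rel(0,0,132)
for n in ('side','wrist'): cv2.imwrite(f'pics/{n}1.png',get_image(n))"
```

```text
clock 2.15 shift tool mm [ -0.5  -0.9 127.4] tooly [-0.956  0.294  0.003] yaw to X [-179.9]
```

View pics/side1.png

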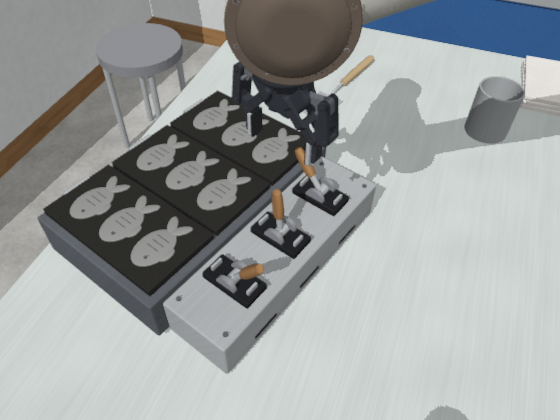

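View pics/wrist1.png

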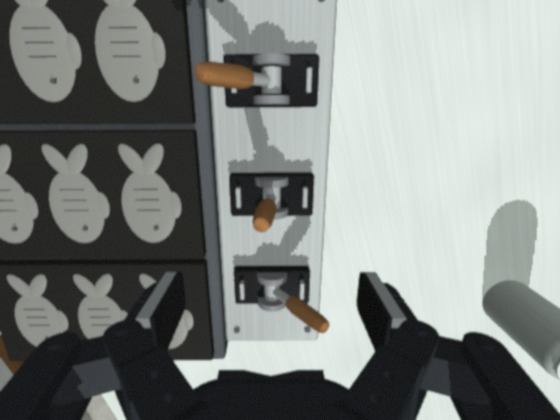

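```bash
python3 -c "
from h import *
s=read_state();p=camera_params('wrist');T=p['tool_from_camera'];R=Rn.from_quat(s['ee_rot'])
for uv,z in(((273,195),100),((262,226),184),((272,79),100),((272,288),100)):
  d=R.apply(T[:3,:3]@np.linalg.inv(p['mtx'])@[*uv,1]);C=R.apply(T[:3,3])+s['position']
  q=C+d*(z-C[2])/d[2]-P;print([round(float(q@k),1) for k in(X,Y,Z)])
"
```

```text
[-3.4, 0.5, 0.0]
[6.0, 2.2, 84.0]
[-2.3, -109.7, 0.0]
[-2.4, 111.7, 0.0]
```

{"fn": "send_rows", "kwargs": {
  "translation": [
    [0,0,0.03],
    [0,0,0.065],
    [0,0,0.095],
    [0,0,0.115],
    [0,0,0.127],
    [0,0,0.127]
  ],
  "yaw": [0,0,0,0,0,0],
  "fingers": [0,0,0,0,0,0]
}}

```text
clock: 2.85
position: [571.1, 50.2, 132.1]
ee_rot: [-0.593, 0.805, 0.001, -0.001]
contact_force: [0.6, -0.6, 0.0]
gripper_width: 85.4
```

```bash
python3 -c "
from h import *
rel(-69.5,0,132)
for n in ('side','wrist'): cv2.imwrite(f'pics/{n}2.png',get_image(n))"
```

```text
clock 2.85 shift tool mm [-2.2 68.4  0.4] tooly [-0.955  0.296  0.004] yaw to X [179.9]
```

View pics/side2.png

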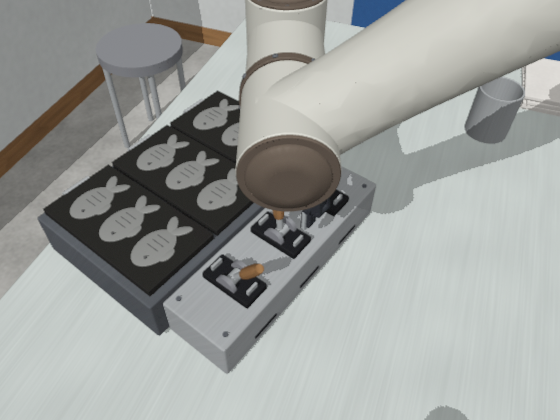

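View pics/wrist2.png

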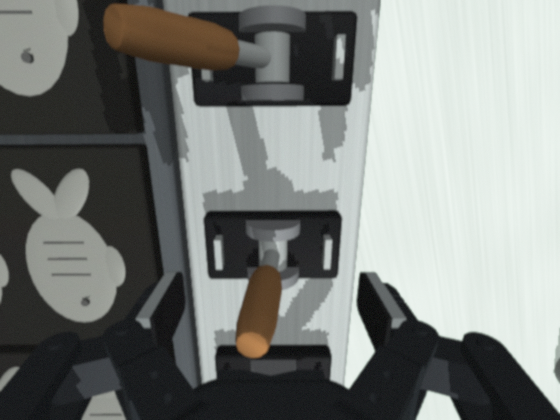

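{"fn": "send_rows", "kwargs": {
  "translation": [
    [0,0.015,0],
    [0,0.03,0],
    [0,0.036,0],
    [0,0.042,0],
    [0,0.048,0],
    [0,0.054,0],
    [0,0.058,0],
    [0,0.062,0],
    [0,0.064,0],
    [0,0.064,0]
  ],
  "yaw": [0,0,0,0,0,0,0,0,0,0],
  "fingers": [0,0,0,0,0,0,0,0,0,0]
}}

```text
clock: 3.95
position: [510.7, 69.8, 133.7]
ee_rot: [-0.594, 0.805, 0.001, -0.0]
contact_force: [1.3, 1.7, 0.2]
gripper_width: 85.5
```

```bash
python3 -c "
from h import *
rel(-69.5,0,132)
for n in ('top','wrist'): cv2.imwrite(f'pics/{n}3.png',get_image(n))"
```

```text
clock 3.95 shift tool mm [-1.3  4.9  1.7] tooly [-0.955  0.295  0.002] yaw to X [180.]
```

View pics/wrist3.png

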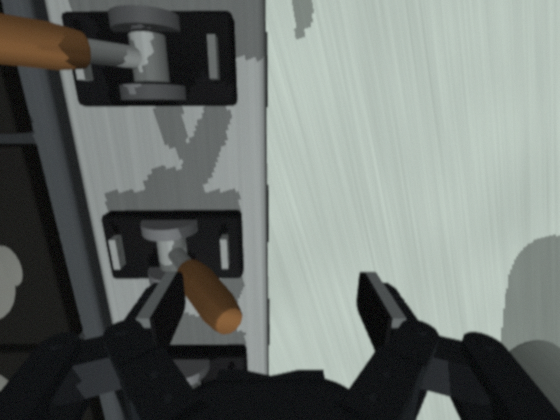

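{"fn": "send_rows", "kwargs": {
  "translation": [
    [0,0.002,0.001],
    [0,0.004,0.001],
    [0,0.006,0.001],
    [0,0.006,0.001]
  ],
  "yaw": [0,0,0,0],
  "fingers": [0,0,0,0]
}}

```text
clock: 4.45
position: [504.5, 71.2, 132.6]
ee_rot: [-0.593, 0.805, 0.001, -0.001]
contact_force: [2.9, -1.2, -0.2]
gripper_width: 85.3
```

{"fn": "send_rows", "kwargs": {
  "translation": [
    [0,0.001,0],
    [0,0.002,0],
    [0,0.003,0],
    [0,0.003,0]
  ],
  "yaw": [0,0,0,0],
  "fingers": [0,0,0,0]
}}

```text
clock: 4.85
position: [502.8, 72.0, 133.2]
ee_rot: [-0.594, 0.805, 0.0, 0.0]
contact_force: [6.0, -2.0, 1.2]
gripper_width: 85.4
```

{"fn": "send_rows", "kwargs": {
  "translation": [
    [0,0.001,0],
    [0,0.002,0],
    [0,0.003,0],
    [0,0.003,0]
  ],
  "yaw": [0,0,0,0],
  "fingers": [0,0,0,0]
}}

```text
clock: 5.25
position: [501.8, 72.8, 134.2]
ee_rot: [-0.594, 0.805, -0.001, 0.002]
contact_force: [7.2, -3.6, 0.3]
gripper_width: 85.3
```

```bash
python3 -c "
from h import *
rel(-69.5,0,132)
for n in ('top','wrist'): cv2.imwrite(f'pics/{n}4.png',get_image(n))"
```

```text
clock 5.25 shift tool mm [-1.1 -4.5  2.2] tooly [-0.956  0.295 -0.004] yaw to X [-180.]
```

View pics/wrist4.png

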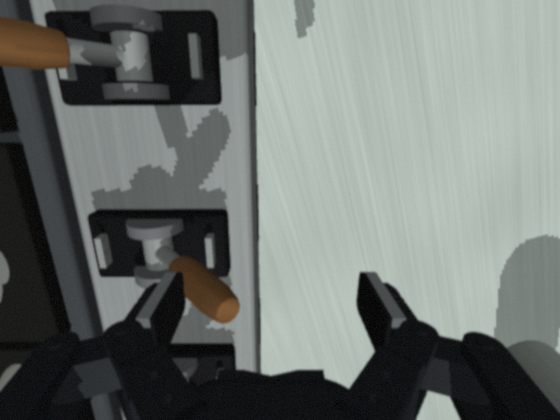

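```bash
cat >> h.py <<'E'
def wray(uv,z):
  s=read_state();p=camera_params('wrist');T=p['tool_from_camera'];R=Rn.from_quat(s['ee_rot'])
  d=R.apply(T[:3,:3]@np.linalg.inv(p['mtx'])@[*uv,1]);C=R.apply(T[:3,3])+s['position']
  q=C+d*(z-C[2])/d[2]-P;print(z,[round(float(q@k),1) for k in(X,Y,Z)])
E
python3 -c "
from h import *
for z in(164,170): wray((229,306),z)
wray((153,248),100)"
```

```text
164 [-56.0, -1.5, 64.0]
170 [-56.9, -5.9, 70.0]
100 [1.5, 1.0, 0.0]
```

{"fn": "send_rows", "kwargs": {
  "translation": [
    [0,0.003,0.001],
    [0,0.006,0.001],
    [0,0.006,0.001]
  ],
  "yaw": [0,0,0],
  "fingers": [0,0,0]
}}

```text
clock: 5.65
position: [500.5, 74.5, 135.4]
ee_rot: [-0.594, 0.804, -0.004, 0.006]
contact_force: [12.2, -6.0, 2.0]
gripper_width: 85.3
```

```bash
python3 -c "
from h import *
rel(-69.5,0,132)"
```

```text
clock 5.65 shift tool mm [ 0.2 -6.2  3.5] tooly [-0.956  0.294 -0.014] yaw to X [-179.9]
```

Tip is at −56 mm in x, against −54 expected at the stop. The force builds up without the tool moving further, so the lever is fully off. Now I'll throw it on.

{"fn": "send_rows", "kwargs": {
  "translation": [
    [0,-0.015,0.003],
    [0,-0.035,0.003],
    [0,-0.055,0.003],
    [0,-0.07,0.003],
    [0,-0.08,0.003],
    [0,-0.09,0.003],
    [0,-0.1,0.003],
    [0,-0.11,0.003],
    [0,-0.12,0.003],
    [0,-0.13,0.003],
    [0,-0.138,0.003],
    [0,-0.138,0.003]
  ],
  "yaw": [0,0,0,0,0,0,0,0,0,0,0,0],
  "fingers": [0,0,0,0,0,0,0,0,0,0,0,0]
}}

```text
clock: 6.85
position: [633.7, 33.6, 133.7]
ee_rot: [-0.594, 0.804, -0.004, 0.007]
contact_force: [-0.6, -0.0, -0.2]
gripper_width: 85.4
```

```bash
python3 -c "
from h import *
rel(75,0,132)"
```

```text
clock 6.85 shift tool mm [  0.4 -11.3   1.9] tooly [-0.956  0.294 -0.015] yaw to X [-179.9]
```

{"fn": "send_rows", "kwargs": {
  "translation": [
    [0,-0.003,0.001],
    [0,-0.006,0.001],
    [0,-0.009,0.001],
    [0,-0.009,0.001]
  ],
  "yaw": [0,0,0,0],
  "fingers": [0,0,0,0]
}}

```text
clock: 7.25
position: [638.8, 31.7, 131.7]
ee_rot: [-0.594, 0.805, -0.001, 0.003]
contact_force: [-10.5, 4.9, 3.4]
gripper_width: 85.7
```

{"fn": "send_rows", "kwargs": {
  "translation": [
    [0,-0.002,0],
    [0,-0.004,0],
    [0,-0.004,0]
  ],
  "yaw": [0,0,0],
  "fingers": [0,0,0]
}}

```text
clock: 7.55
position: [638.7, 31.6, 131.2]
ee_rot: [-0.593, 0.805, 0.002, -0.0]
contact_force: [-12.1, 6.7, 5.5]
gripper_width: 85.5
```

```bash
python3 -c "
from h import *
rel(75,0,132)
cv2.imwrite('pics/wrist5.png',get_image('wrist'))"
```

```text
clock 7.55 shift tool mm [-0.  -6.  -0.8] tooly [-0.955  0.296  0.003] yaw to X [180.]
```

View pics/wrist5.png

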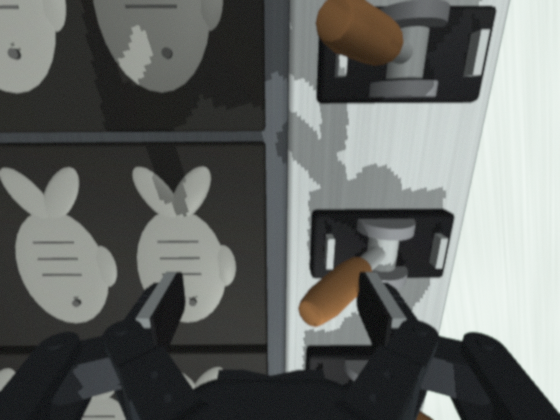

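{"fn": "send_rows", "kwargs": {
  "translation": [
    [0,-0.004,0],
    [0,-0.007,0],
    [0,-0.007,0]
  ],
  "yaw": [0,0,0],
  "fingers": [0,0,0]
}}

```text
clock: 7.9
position: [638.9, 31.4, 130.4]
ee_rot: [-0.593, 0.805, 0.007, -0.006]
contact_force: [-18.0, 11.2, 8.8]
gripper_width: 85.4
```

{"fn": "send_rows", "kwargs": {
  "translation": [
    [0,0.005,0],
    [0,0.015,0],
    [0,0.02,0],
    [0,0.02,-0.02],
    [0,0.02,-0.05],
    [0,0.02,-0.09],
    [0,0.02,-0.13],
    [0.04,0.02,-0.13],
    [0.08,0.02,-0.13],
    [0.12,0.02,-0.13],
    [0.16,0.02,-0.13],
    [0.16,0.02,-0.13]
  ],
  "yaw": [0,0,0,0,0,0,0,0,0,0,0,0],
  "fingers": [0,0,0,0,0,0,0,0,0,0,0,0]
}}

```text
clock: 9.1
position: [573.4, -119.9, 261.6]
ee_rot: [-0.591, 0.807, 0.006, -0.005]
contact_force: [0.7, 0.7, 0.8]
gripper_width: 85.1
```

```bash
python3 -c "
from h import *
for n in ('top','side'): cv2.imwrite(f'pics/{n}6.png',get_image(n))
print(read_state()['clock'])"
```

```text
9.2
```

View pics/top6.png

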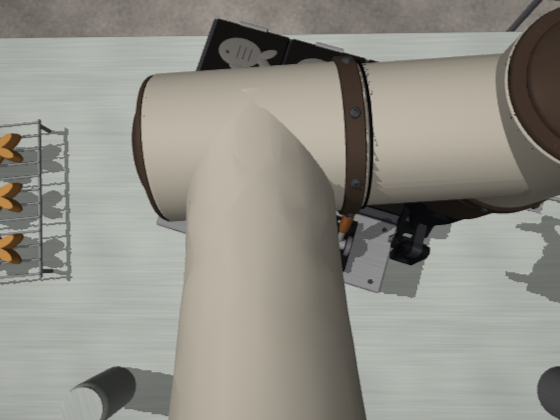

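View pics/side6.png

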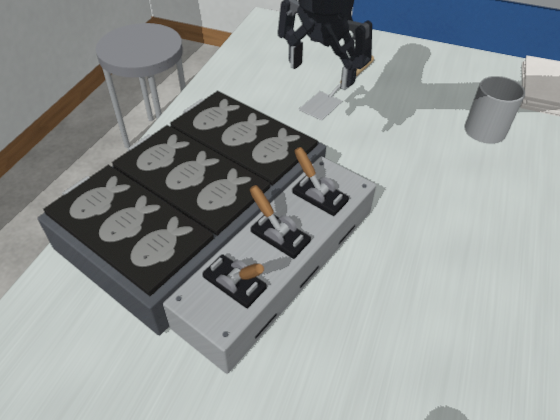

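Run:
```python
from h import *
im=cv2.imread("pics/side6.png");m=cv2.inRange(cv2.cvtColor(im,cv2.COLOR_BGR2HSV),(5,120,50),(20,255,255));m[:140]=0;m[350:]=0;m[:,:170]=0;m[:,380:]=0
for c in cv2.findContours(m,0,1)[0]:
    if cv2.contourArea(c)>30:r=cv2.minAreaRect(c);print(r,cv2.boxPoints(r).round().tolist())
p=camera_params("side")
for t in(0.,1.3,1.4):
    for r in (32,84):
        q=P+r*np.sin(t-.7)*X+r*np.cos(t-.7)*Z;print(t,r,cv2.projectPoints(q,p['rvec'],p['tvec'],p['mtx'],None)[0].ravel().round(1))
print(read_state()['contact_force'])
job_done()
```

```text
((251.09999084472656, 271.3000183105469), (11.384199142456055, 23.400854110717773), 71.56504821777344) [[238.0, 270.0], [260.0, 262.0], [264.0, 273.0], [242.0, 280.0]]
((260.8411560058594, 200.4647216796875), (33.28628158569336, 11.044296264648438), 57.528804779052734) [[247.0, 189.0], [257.0, 183.0], [274.0, 212.0], [265.0, 217.0]]
((304.1232604980469, 161.6712188720703), (30.95245933532715, 10.593354225158691), 65.55604553222656) [[293.0, 150.0], [303.0, 145.0], [315.0, 174.0], [306.0, 178.0]]
0.0 32 [291.6 225.7]
0.0 84 [311.2 219.2]
1.3 32 [271.6 212.8]
1.3 84 [256.4 184.8]
1.4 32 [270.3 212.9]
1.4 84 [253.1 185.2]
[ 0.51571563  0.83332965 -0.89652499]
the job is handed in; nothing more can be done
```

I reset the middle (tripped) lever and handed the job in at about 9.2 s. It was pushed to the off stop towards the front, then thrown to the on stop towards the plates, using the open fingers on either side of the grip.

- **Off stop:** the force rose to about 14 N with almost no further movement. The wrist camera put the lever's tip at −56 mm from the hinge, where about −54 mm was expected.
- **On stop:** the force rose to about 21 N without movement, at the finger position I had worked out for fully on. In the last side picture the grip's axis runs from about (270, 214) to (252, 186). The predicted line for 1.4 rad is (270, 213) to (253, 185), so the lever reads as fully on.
- **Other two levers:** their grips sit at exactly the same pixels in the first and last side pictures, so neither moved.
- **Robot at hand-in:** the gripper was clear of everything, and the measured force was only noise, about 1 N.

One check failed: the last top picture could not confirm the result, because the arm covered the lever.

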